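# Park and pin the slicer carriage in front of its blade

## Robot

A 7-joint arm with a two-finger parallel gripper is mounted at the origin on the work surface. World frame = base frame: x ahead of the robot, y to its left, z up, the work surface at z = 0. Lengths are in m, angles in rad, forces in N, time in s.
With the tool pointing down it reaches from about 0.425 to 0.95 m from the base axis. Payload 4.7 kg.
Tool frame: the origin (TCP) lies midway between the tips of the shut fingers; the grasp point (between the pads) lies 19 mm behind it; z points along the fingers, y is the line along which they close (so a half turn about z gives the same grasp; the last joint's range is limited). The gripper opens to 87 mm and grips with 3 to 60 N. Pads are 19 mm wide; open, the fingers measure 117 mm over their backs; the gripper's body (75 mm by 190 mm) begins 51 mm behind the grasp point.
Start: joints at [1.136, 0.469, -0.049, 1.532, 0.024, 1.141, -0.082], TCP at [0.267, -0.62, 0.223] pointing down, gripper open.
Joint ranges: [-2.59, 2.59], [-0.33, 1.99], [-1.39, 1.29], [0.1, 2.45], [-1.04, 4.18], [0.21, 1.99], [-2.66, 2.66]. Speed limits (rad/s): [2.57, 2.57, 3.14, 3.14, 3.14, 3.14, 3.14].

## Interface

Orientations are given as [roll, pitch, yaw] about the fixed x, y, z axes, in that order (R = Rz(yaw) Ry(pitch) Rx(roll)).
In Python, from rig import env, open_gripper, close_gripper, eyes gives the robot as it stands. The module is installed in compiled form; this text tells all that it offers. Calls block until the motion is done:
- env.movep(position, orientation): joint-space move of the TCP to a pose.
- env.servo_line(position, rate=0.15, attitude=None, contact_N=None): straight line of the TCP; attitude=None keeps the orientation; rate is the mean speed in m/s. With contact_N (N) it stops when the force on the tool has changed by that much, and returns True; else False.
- env.movej(angles): joint-space move.
- open_gripper() and close_gripper(strength=None): open the fingers fully, or close them until they stop; strength is the grip in N (None keeps the last).
- env.sleep(seconds).
- env.ik(position, orientation): joint angles nearest the present ones, or None.
- env.get_state(): the state.
- eyes.grab_frame(name): name is "side" or "top"; returns the picture (384x512x3 uint8, red, green, blue); there is no depth.
- eyes.camera_model(name): a dict with "intrinsics" (3x3 intrinsics, pixels), "D" ([k1, k2, p1, p2, k3] as OpenCV has them; the pictures are not rectified), "rvec" (rotation vector, rad) and "tvec" (3), from world to camera coordinates, as OpenCV has them. Camera axes: x right, y down, z forward; pixel columns grow to the right and rows downward; lengths in m; the calibration is good to about 2 mm. A picture is of the moment at which its call begins. camera_model takes no time and is no camera call.
A pose or a line that the arm cannot do raises env.IKError and nothing moves.
- env.sign_off(): hands the job in; it is judged then, once.
The state is a dict: "time_s": time; "joints": joint angles; "qvel": joint speeds; "joint_torque": joint torques, N m; "tool_pos": TCP position; "ee_rot": TCP orientation; "ft_force": force on the tool from outside, world axes, zero at the start; "torque": the same for the moment, N m; "gripper_width": opening from 0.0 (shut) to 1.0 (fully open); "grasp_force": force on a finger pad.
Only numpy, scipy, OpenCV 4.12 (cv2) and the standard library are available. Lean on these libraries where they do the work, as an engineer would, in place of code of your own. Each camera call takes 0.05 s, during which the arm holds its last target. There are 200 camera calls.

## Task

The food carriage of the tilted countertop slicer is locked in mid-travel by a ball-lock pin with a black knob. Pull the pin out of the bed against its detent, slide the carriage all the way to the end where the round blade unit stands so that it shields the blade, and push the pin fully home there, through the carriage and the bed hole, until its collar sits flush on the carriage; then let go. Leave the other things on the counter where they stand.

Things in the scene. Friction and masses are not known exactly. Their poses are not given: they have to be found in the camera images.
- pin: Steel ball-lock pin with black knob, 104 mm long, 0.1 to 0.2 kg. Own z runs along it to the knob; square to the bed, so leaning 35 degrees at the start. Origin on its axis at the collar's underside. Above it: collar 32 mm wide to 5 mm, neck 22 mm wide, knob 34 mm wide from 13 to 46 mm (end). Starts home in the bed's middle hole. Freeing it takes 9 to 14 N along its axis, pushing it in 3 to 8 N.
- knob (a point): Centre of the pin's cylindrical knob, 30 mm above the pin's origin on its axis: the place to grip.
- pin_tip (a point): Tip of the pin's shank, 58 mm below its origin. Shank 16 mm wide, tapered over the last 8 mm; two sprung balls stick out 2 mm at its sides, 11.5 mm above the tip, and lock under the bed. Pulled 24 mm from home the tip clears the bed but the shank is still guided by 34 mm in the carriage, so that the pin can drag the carriage along; pulled 58 mm it is wholly out.
- bed: Fixed steel bed of the slicer, 430 mm (its y, left-right) by 170 mm (its x, up the slope), 8 mm thick. Its z is the bed's normal, leaning 35 degrees from vertical to the low edge, which faces the robot. Origin on its top face at the middle pin hole, 100 mm above the counter. Three through holes 17.8 mm wide at y = -110, 0 and +110 mm.
- carriage (a joint): Slide of the carriage along the bed's +y, in m: 0 at the start, end stops at -0.11 and +0.11, where its bore meets the end holes. Takes about 3 N, stays where left. Aluminium plate 130 mm (up the slope) by 120 mm; in its middle a grey 42 mm square boss with a 17.8 mm bore; at its upper edge, 60 mm from the bore, a shield plate rising 40 mm above the bed.
- boss_top (a point): Centre of the bore's mouth on top of the carriage's boss, 34 mm above the bed's top face along the bed normal. The collar's underside rests here when the pin is home. Moves with the carriage.
- bore_foot (a point): Centre of the carriage's bore in the plane of the bed's top face. Moves with the carriage.
- blade_unit: Fixed white unit behind the upper edge of the bed at one of its two ends (left or right, it varies): a round guard 136 mm across with a steel disc blade on its face, top 220 mm above the counter. The other end has a plain square-cornered white drive unit, 125 mm wide and 200 mm high. Origin on the counter under the unit, z up, its y along the bed.
- park_hole (a point): Centre of the mouth, on the bed's top face, of the end hole in front of the blade unit: where the pin must go in.
- catch_tray: Shallow open steel tray, 100 by 200 by 22 mm, on the counter in front of the slicer; not to be moved. Origin under its centre, z up.
- spice_jar: Small closed jar, 42 mm across, 100 mm high, between the two end units; not to be moved. Origin under its centre, z up.
- pepper_mill: Dark wooden pepper mill, 58 mm across, 160 mm high; not to be moved. Origin under its centre, z up.
- bowl: White bowl, 150 mm across, 60 mm high; not to be moved. Origin under its centre, z up.
- mug: Blue mug, 80 mm across, 95 mm high; not to be moved. Origin under its centre, z up.
- cutting_board: Wooden cutting board, 190 by 270 by 18 mm, lying flat; not to be moved. Origin under its centre, z up.
- wooden_spoon: Wooden spoon lying on the cutting board; not to be moved. Origin under its middle, z up.

How it is judged:
On the way, in this order (a step that is already met when the one before it is completed fails the run):
1. the pin is pulled out of the bed's middle hole (z of pin in the frame of bed above 0.05 m), for 0.1 s.
2. the carriage is slid over the end hole in front of the round blade unit (distance between bore_foot and park_hole below 0.004 m), for 0.2 s.
At the end, for the whole second after the job is handed in: The carriage's bore is within 4 mm of the end hole in front of the round blade unit, the pin is home through the carriage and that hole (its collar's underside within 4 mm of the top of the boss, its axis within 0.08 rad of the bed's normal), and the pin is at rest (distance between bore_foot and park_hole below 0.004 m and distance between pin and boss_top below 0.004 m and angle between the z axis of pin and the z axis of bed, either way round below 0.08 rad and linear speed of pin below 0.02 m/s); the robot touches nothing.
It fails at once if another thing on the counter is shifted more than 30 mm or tipped over (distance of any of catch_tray, spice_jar, pepper_mill, bowl, mug, cutting_board, wooden_spoon from where it was at the start of the episode above 0.03 m or angle between any of catch_tray, spice_jar, pepper_mill, bowl, mug, cutting_board's own z axis and vertical above 0.5 rad).
It also fails if it takes over 38 s, if anything falls off the work surface, if the arm or the gripper's body presses on something with over 40 N, if the wrist force passes 120 N, or if a joint passes its speed limit or range.

## Working session

There is one attempt and no reset: what is moved stays moved. The work goes in short steps, each a Python script; the robot and the scene stay as the last script left them, time stands still between calls to the robot, and variables do not carry over. Pictures are saved under pics/ and viewed, at most 10 in all, crops included, and the job is handed in when it is done.

```bash
mkdir -p pics
python3 - <<'E'
from rig import env, eyes
import cv2,numpy as np
for n in("side","top"):
    cv2.imwrite(f"pics/{n}0.png",cv2.resize(eyes.grab_frame(n)[:,:,::-1],(800,600),interpolation=cv2.INTER_CUBIC))
    m=eyes.camera_model(n); print(n,m, -cv2.Rodrigues(np.array(m["rvec"]))[0].T@np.array(m["tvec"]).ravel())
s=env.get_state();print(s["time_s"],s["tool_pos"],s["ee_rot"],s["gripper_width"])
E
```

```text
side {'intrinsics': array([[498.22643087,   0.        , 269.01248429],
       [  0.        , 498.22643087, 182.27658878],
       [  0.        ,   0.        ,   1.        ]]), 'D': array([0.05603513, 0.        , 0.        , 0.        , 0.        ]), 'rvec': array([ 1.95273836, -0.79314886,  0.48472135]), 'tvec': array([-0.41833869,  0.28414272,  1.77284968])} [-0.70684192 -1.29604267  1.10425912]
top {'intrinsics': array([[381.93146253,   0.        , 251.13951103],
       [  0.        , 381.93146253, 193.46940629],
       [  0.        ,   0.        ,   1.        ]]), 'D': array([0.02087576, 0.        , 0.        , 0.        , 0.        ]), 'rvec': array([ 2.18552716, -2.15864374,  0.10862702]), 'tvec': array([-0.02826988,  0.58463001,  1.32162812])} [ 0.45288781 -0.01914921  1.3725226 ]
0.1 [ 0.26624656 -0.61968428  0.22158246] [-3.13979254e+00  9.23149549e-05  4.05878608e-01] 1.0017607686624388
```

View pics/side0.png

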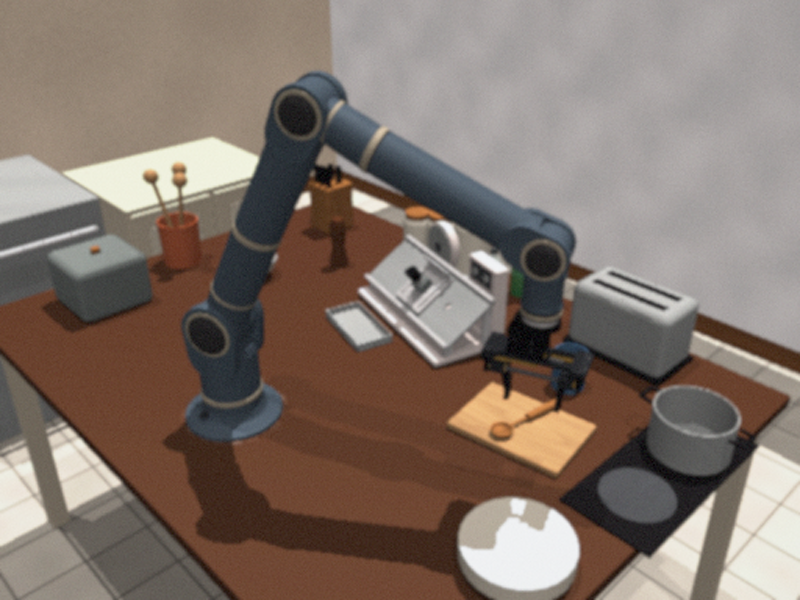

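View pics/top0.png

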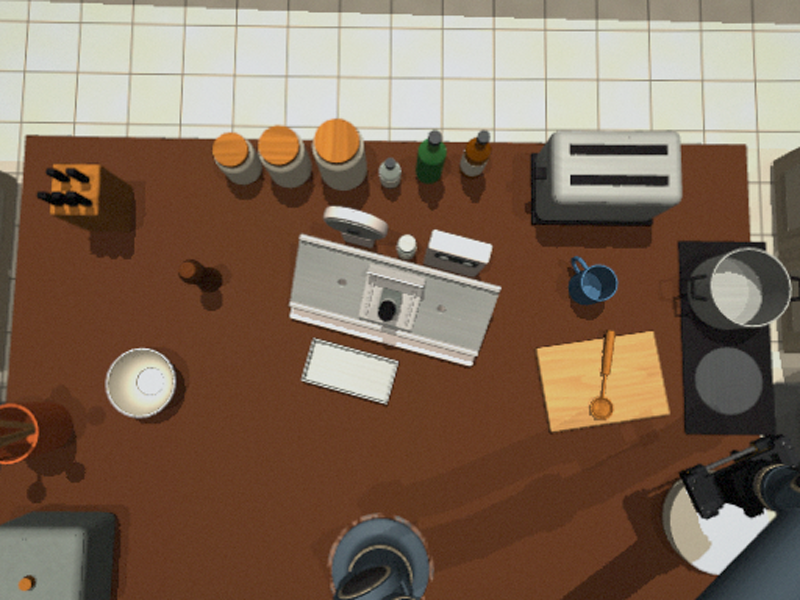

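The blade unit (round guard, top view about (355,222)) is at the left, +y end. The pin knob is at (387,310) and the end holes are at about (342,282) and (441,309). I'll refine these at native resolution.

```bash
cat > h.py <<'E'
import numpy as np, cv2
from scipy.spatial.transform import Rotation as R
from rig import env, eyes, open_gripper, close_gripper
def ray(n,uv):
    m=eyes.camera_model(n); r=cv2.Rodrigues(m["rvec"])[0]
    p=cv2.undistortPoints(np.array([[uv]],float),m["intrinsics"],m["D"])[0,0]
    return -r.T@m["tvec"], r.T@np.array([*p,1])
def onplane(n,uv,z):
    c,d=ray(n,uv); return c+d*(z-c[2])/d[2]
def proj(n,P):
    m=eyes.camera_model(n)
    return cv2.projectPoints(np.atleast_2d(P).astype(float),m["rvec"],m["tvec"],m["intrinsics"],m["D"])[0][:,0]
def bedR(yaw): return R.from_euler('z',yaw)*R.from_euler('y',-35,degrees=True)  # x up the slope, z leaning to the robot
E
python3 - <<'E'
from h import *
g=cv2.cvtColor(eyes.grab_frame("top"),cv2.COLOR_RGB2GRAY).astype(float)
def blob(u,v,r,dark):
    w=g[v-r:v+r+1,u-r:u+r+1]; b=np.median(w) if dark is None else dark
    wt=np.clip(b-8-w,0,None) if dark is None else (w<dark)*1.
    yy,xx=np.mgrid[v-r:v+r+1,u-r:u+r+1]
    return np.array([(wt*xx).sum(),(wt*yy).sum()])/wt.sum(), wt.sum()
s=.64
L,_=blob(round(342*s),round(282*s),4,None); Rr,_=blob(round(441*s),round(309*s),4,None)
print(g[176:186,214:224].astype(int)); print(L,Rr)
PL,PR=onplane("top",L,.1),onplane("top",Rr,.1); d=PL-PR
yaw=np.arctan2(-d[0],d[1]); O=(PL+PR)/2
print(PL,PR,np.linalg.norm(d),yaw,O)
K,n=blob(round(387*s),round(310*s),8,60); B=bedR(yaw)
print("knob px",K,n,"pred of knob z=.064,.08",proj("top",O+B.apply([[0,0,.064],[0,0,.08]])))
im=eyes.grab_frame("top")[:,:,::-1].copy(); im=cv2.resize(im[130:260,170:340],None,fx=4.6,fy=4.6,interpolation=cv2.INTER_CUBIC)
pts=O+B.apply([[0,.11,0],[0,-.11,0],[0,0,.034],[0,0,.08],[.085,.215,0],[-.085,.215,0],[.085,-.215,0],[-.085,-.215,0]])
for p in proj("top",pts):
    cv2.drawMarker(im,tuple(int(x) for x in ((p-[170,130]+.5)*4.6)),(0,0,255),0,12,1)
cv2.imwrite("pics/t1.png",im)
im=eyes.grab_frame("side")[:,:,::-1].copy(); im=cv2.resize(im[130:240,210:350],None,fx=5,fy=5,interpolation=cv2.INTER_CUBIC)
for p in proj("side",pts):
    cv2.drawMarker(im,tuple(int(x) for x in ((p-[210,130]+.5)*5)),(0,0,255),0,12,1)
cv2.imwrite("pics/s1.png",im)
E
```

```text
[[159 158 157 158 156 158 154 156 157 158]
 [156 155 154 158 158 157 158 159 158 157]
 [158 155 155 146 134 144 145 158 160 162]
 [160 158 133 109 112 114 118 138 156 161]
 [161 148 115 102 113 113 117 133 156 158]
 [161 160 141 111 115 116 115 129 153 160]
 [161 163 163 151 146 139 135 149 162 162]
 [159 163 160 172 186 175 160 164 161 163]
 [156 159 161 161 162 160 160 159 158 162]
 [159 157 155 157 154 160 161 160 163 161]]
[218.40978078 179.99494098] [281.35833333 197.01944444]
[0.62201667 0.08952754 0.1       ] [ 0.56726017 -0.12215439  0.1       ] 0.218649298292843 -0.25312511307607205 [ 0.59463842 -0.01631343  0.1       ]
knob px [247.19090909 198.62727273] 110.0 pred of knob z=.064,.08 [[246.80287912 197.66083732]
 [246.0044857  200.08498958]]
```

View pics/t1.png

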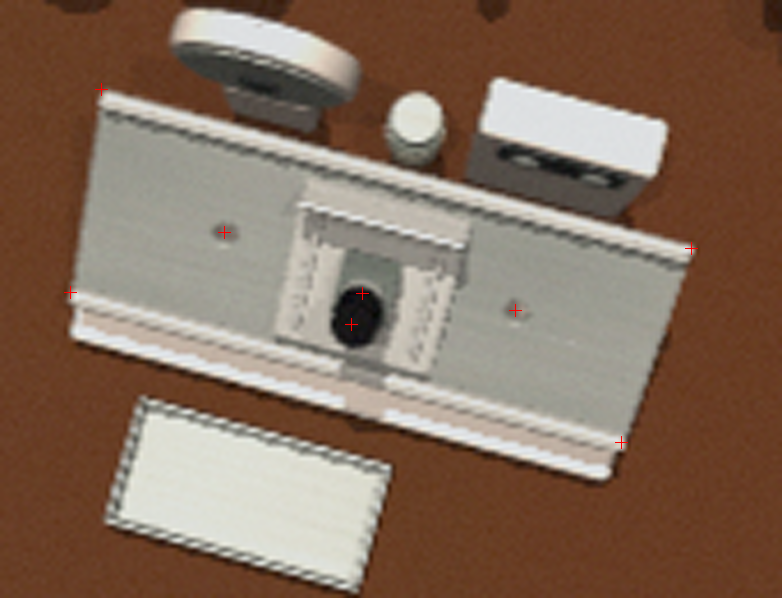

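View pics/s1.png

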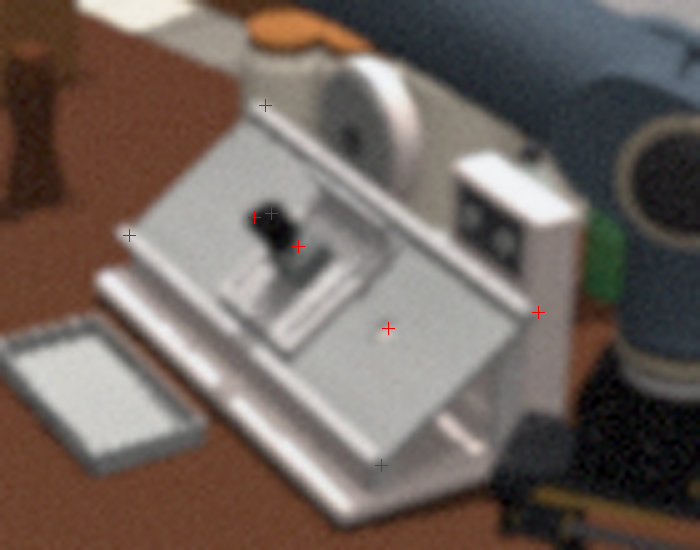

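Model and picture agree: end-hole spacing comes out at 218.6 mm (true 220), and yaw is -0.253. Next I'll check reach for both wrist options.

```bash
cat >> h.py <<'E'
O=np.array([.5946,-.0163,.1]); YAW=-.2531; B=bedR(YAW)
O=O+B.apply([0,-.001,0])
ATT={s:(B*R.from_euler('x',np.pi)*R.from_euler('z',0 if s>0 else np.pi)) for s in(1,-1)}
def att(s): return ATT[s].as_euler('xyz')
def P(y,h,x=0): return O+B.apply([x,y,h])   # h: TCP height above bed along normal
E
python3 - <<'E'
from h import *
for s in(1,-1):
    print(s,att(s))
    for y,h in[(0,.18),(0,.045),(0,.08),(.11,.075),(.11,.045),(.11,.16)]:
        q=env.ik(P(y,h),att(s)); print(y,h,P(y,h).round(3),None if q is None else np.round(q,2))
print(env.ik([.35,-.35,.42],att(1)),env.ik([.267,-.6,.42],env.get_state()["ee_rot"]),env.get_state()["ft_force"])
E
```

```text
1 [ 3.14159265 -0.61086524 -0.2531    ]
0 0.18 [0.494 0.009 0.247] [ 1.33 -0.22 -1.38  2.26 -0.04  0.34 -1.91]
0 0.045 [ 0.569 -0.011  0.137] None
0 0.08 [ 0.55  -0.006  0.166] None
0.11 0.075 [0.58  0.1   0.161] [-1.4   0.49  1.24  2.25 -0.69  0.22 -1.51]
0.11 0.045 [0.597 0.096 0.137] [-1.3   0.55  1.17  2.24 -1.03  0.21 -1.19]
0.11 0.16 [0.533 0.112 0.231] None
-1 [-3.14159265  0.61086524  2.88849265]
0 0.18 [0.494 0.009 0.247] [ 0.77 -0.07 -0.99  2.27  0.54  0.41  0.65]
0 0.045 [ 0.569 -0.011  0.137] [ 0.68  0.41 -1.03  2.26  1.53  0.61 -0.21]
0 0.08 [ 0.55  -0.006  0.166] [ 0.9   0.45 -1.33  2.27  1.45  0.74 -0.13]
0.11 0.075 [0.58  0.1   0.161] [ 0.42  0.41 -1.03  2.17  1.37  0.77 -0.24]
0.11 0.045 [0.597 0.096 0.137] [ 0.37  0.47 -0.97  2.16  1.45  0.76 -0.3 ]
0.11 0.16 [0.533 0.112 0.231] [ 0.25  0.12 -0.81  2.18  0.95  0.64  0.06]
[ 1.19267514 -0.18268254 -0.21638579  1.97693459 -0.54151484  0.92856679
 -0.61544995] [ 1.11709909  0.35025707 -0.04292047  1.27066197  0.01465491  1.52187487
 -0.08887033] [ 0.00747882 -0.40752988 -0.42403661]
```

Only the s=-1 wrist option reaches every waypoint, so I'll approach with that.

Run:
```python
from h import *
def st(t):
    s=env.get_state(); print(t,round(s["time_s"],2),np.round(B.inv().apply(s["tool_pos"]-O),4),"q",np.round(s["joints"],2),"Fbed",np.round(B.inv().apply(s["ft_force"]),1),round(s["gripper_width"],3),s["grasp_force"])
env.servo_line([.267,-.6,.38],rate=.3); st("lift")
env.movep(P(0,.18),att(-1)); st("pre")
cv2.imwrite("pics/s2.png",cv2.resize(eyes.grab_frame("side")[100:260,170:390,::-1],None,fx=3.6,fy=3.6,interpolation=cv2.INTER_CUBIC))
cv2.imwrite("pics/t2.png",cv2.resize(eyes.grab_frame("top")[100:280,140:380,::-1],None,fx=3.3,fy=3.3,interpolation=cv2.INTER_CUBIC))
```

```text
lift 0.93 [ 0.0203 -0.6459  0.3275] q [ 1.12  0.36 -0.05  1.35  0.02  1.44 -0.09] Fbed [-0.3  0.4 -0.7] 1.0 0.0
pre 3.28 [ 0.0008 -0.0006  0.1799] q [ 0.88 -0.08 -1.07  2.27  0.51  0.4   0.68] Fbed [-0.2 -1.2 -0.3] 1.002 0.0
```

View pics/s2.png

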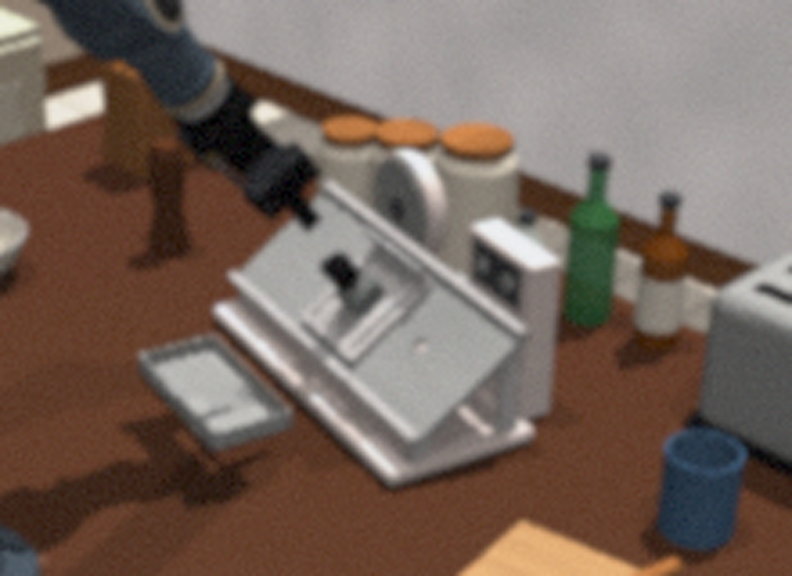

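The open gripper (tips near (308,220)) is lined up with the pin axis (knob at (343,270)). I'll go down, close softly and check the side force.

```bash
cat >> h.py <<'E'
def st(t):
    s=env.get_state(); print(t,round(s["time_s"],2),np.round(B.inv().apply(s["tool_pos"]-O),4),"q",np.round(s["joints"],2),"Fbed",np.round(B.inv().apply(s["ft_force"]),1),round(s["gripper_width"],3),round(float(np.max(s["grasp_force"])),1)); return s
E
python3 - <<'E'
from h import *
print(env.servo_line(P(0,.10),rate=.15)); st("mid")
print(env.servo_line(P(0,.046),rate=.08,contact_N=8)); st("down")
close_gripper(4); st("soft")
E
```

```text
False
mid 4.37 [2.000e-04 1.000e-04 1.003e-01] q [ 0.74  0.23 -1.07  2.27  1.26  0.51 -0.01] Fbed [ 0.7 -0.2  0.9] 1.001 0.0
False
down 5.19 [0.0003 0.0002 0.0464] q [ 0.64  0.38 -0.97  2.26  1.51  0.57 -0.21] Fbed [0.  0.1 0.2] 1.003 0.0
soft 6.11 [ 0.     -0.0001  0.046 ] q [ 0.64  0.38 -0.97  2.26  1.51  0.57 -0.21] Fbed [-0.1  0.6  0.8] 0.388 4.0
```

Width of 33.8 mm matches the knob, with almost no side force. Now grip hard, pull 29 mm and drag.

Run:
```python
from h import *
close_gripper(55); st("grip")
env.servo_line(P(0,.046+.029),rate=.04); env.sleep(.25); st("pulled")
cv2.imwrite("pics/s3.png",cv2.resize(eyes.grab_frame("side")[100:260,170:390,::-1],None,fx=3.6,fy=3.6,interpolation=cv2.INTER_CUBIC))
```

```text
grip 6.33 [-0.    -0.     0.046] q [ 0.64  0.38 -0.97  2.26  1.51  0.57 -0.21] Fbed [-0.3 -0.7 -0.1] 0.372 55.0
pulled 7.45 [-0.      0.0001  0.0749] q [ 0.68  0.3  -1.01  2.27  1.39  0.54 -0.11] Fbed [ 1.  -0.1  1.1] 0.374 55.0
```

View pics/s3.png

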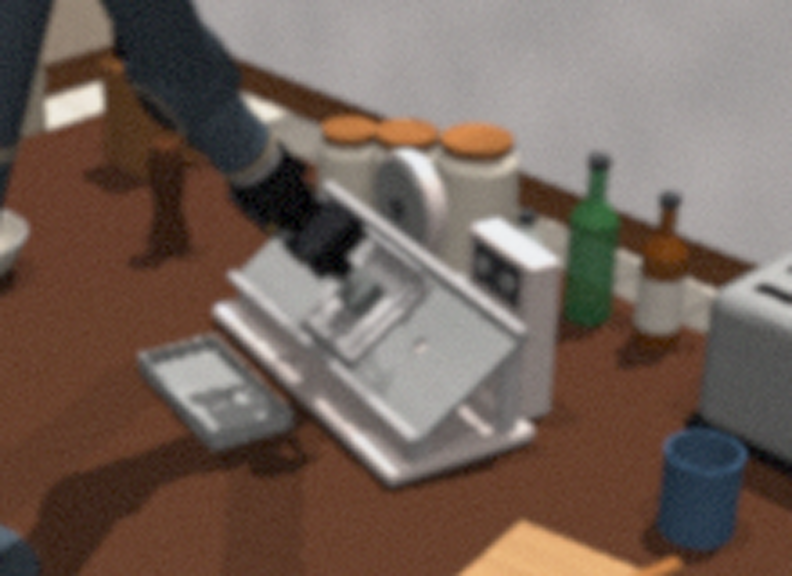

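The gripper is 29 mm up and still holding the knob (0.374 width). A stop threshold on the drag will show if the pin isn't free.

Run:
```python
from h import *
print(env.servo_line(P(.02,.075),rate=.04,contact_N=18)); s=st("20mm")
if abs(B.inv().apply(s["tool_pos"]-O)[1]-.02)<.003:
    print(env.servo_line(P(.102,.075),rate=.06,contact_N=18)); st("102")
    print(env.servo_line(P(.116,.075),rate=.02,contact_N=12)); st("end")
```

```text
False
20mm 8.15 [-0.0001  0.0212  0.0751] q [ 0.63  0.32 -1.02  2.26  1.38  0.58 -0.14] Fbed [ 0.2 -0.3 -2.8] 0.375 55.0
False
102 9.67 [-0.      0.1024  0.0751] q [ 0.44  0.41 -1.03  2.18  1.37  0.75 -0.24] Fbed [-0.1 -0.3 -2.7] 0.372 55.0
True
end 10.33 [-0.0003  0.1112  0.0742] q [ 0.41  0.42 -1.03  2.16  1.37  0.79 -0.25] Fbed [-0.1 -1.1  1.2] 0.377 55.0
```

Hit the end stop at 111 mm, as expected. Push the pin home.

Run:
```python
from h import *
env.servo_line(P(.1105,.075),rate=.02); env.sleep(.2); st("relax")
print(env.servo_line(P(.1105,.0445),rate=.03,contact_N=25)); env.sleep(.2); st("pushed")
```

```text
relax 10.79 [-0.      0.1111  0.0752] q [ 0.41  0.42 -1.03  2.16  1.36  0.79 -0.24] Fbed [-0.7 -0.1  0.6] 0.374 55.0
True
pushed 11.92 [-0.0002  0.1101  0.0463] q [ 0.38  0.48 -0.99  2.15  1.44  0.8  -0.3 ] Fbed [ 1.7 -1.5  5.4] 0.37 55.0
```

Run:
```python
from h import *
open_gripper(); st("open")
env.servo_line(P(.1105,.17),rate=.15); st("up")
try: env.servo_line(P(.1105,.22)-[.05,0,-.05],rate=.2)
except env.IKError as e: print(e)
st("away")
def crop(n,a,b,c,d,f):
    im=cv2.resize(eyes.grab_frame(n)[a:b,c:d,::-1],None,fx=f,fy=f,interpolation=cv2.INTER_CUBIC)
    for p in proj(n,O+B.apply([[0,.11,.034],[0,.11,.08],[0,-.11,0],[0,0,0]])): cv2.drawMarker(im,tuple(int(x) for x in ((p-[c,a]+.5)*f)),(0,0,255),0,10,1)
    return im
i=crop("side",120,240,210,340,4.5); j=crop("top",130,250,180,330,2.7)
H=max(i.shape[0],j.shape[0]); pad=lambda m:cv2.copyMakeBorder(m,0,H-m.shape[0],0,0,0)
o=np.hstack([pad(i),pad(j)]); cv2.imwrite("pics/c4.png",cv2.resize(o,None,fx=790/o.shape[1],fy=790/o.shape[1]))
```

```text
open 13.03 [-0.0007  0.1102  0.0462] q [ 0.38  0.48 -0.99  2.15  1.44  0.8  -0.3 ] Fbed [ 0.3  0.5 -0.2] 0.998 0.0
up 14.01 [-0.0002  0.1099  0.1696] q [ 0.57  0.19 -1.2   2.16  1.03  0.76  0.  ] Fbed [ 0.7 -0.8 -0.5] 1.002 0.0
away 15.11 [-0.0115  0.0979  0.2881] q [ 0.58 -0.27 -1.    2.14  0.27  0.7   0.69] Fbed [0.3 0.1 0.3] 1.001 0.0
```

View pics/c4.png

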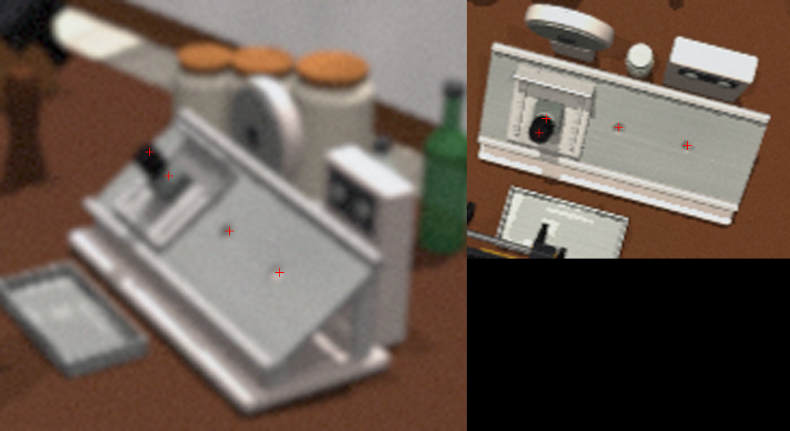

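The carriage is at the blade end, and the pin knob (about (150,158) in the side crop) sits on the predicted home marker. I'll confirm depth by pressing lightly on the knob with closed fingers; the top should be at h = 80 mm.

Run:
```python
from h import *
close_gripper(20)
env.servo_line(P(.11,.12),rate=.2); st("above")
print(env.servo_line(P(.11,.076),rate=.03,contact_N=14)); st("touch")
env.servo_line(P(.11,.13),rate=.15); st("up")
```

```text
above 18.34 [0.0003 0.1102 0.1205] q [ 0.51  0.34 -1.16  2.16  1.24  0.81 -0.16] Fbed [0.4 0.8 0.2] 0.007 0.0
True
touch 19.51 [-1.000e-04  1.102e-01  8.180e-02] q [ 0.45  0.43 -1.09  2.16  1.36  0.82 -0.24] Fbed [ 0.5 -1.6  6.3] 0.002 3.2
up 19.98 [0.0003 0.1095 0.1298] q [ 0.52  0.32 -1.17  2.16  1.2   0.81 -0.13] Fbed [ 0.1 -0.5 -0. ] 0.004 0.0
```

```bash
python3 -c "
from rig import env
env.sleep(.3); print(env.sign_off())"
```

```text
the job is handed in; nothing more can be done
None
```

The job is handed in, but no verdict came back: the carriage is against its end stop at the blade unit and the pin is pushed in through carriage and bed hole. A light press found the knob top at 81.8 mm above the bed against 80 mm expected. The gripper has let go and is clear, at about 20 s of the 38 s allowed.

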